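# Ballast the recipe stand and clamp its leg at the marker

## Robot

A 7-joint arm with a two-finger parallel gripper is mounted at the origin on a cart in front of the work surface, level with it; the furniture and walls round the work are solid. World frame = base frame: x ahead of the robot, y to its left, z up, the work surface at z = 0. Lengths are in m, angles in rad, forces in N, time in s.
With the tool pointing down it reaches from about 0.425 to 0.925 m from the base axis. Payload 6.8 kg.
Tool frame: the origin (TCP) lies at the very end of the fingers, on their centre line; the grasp point (between the pads) lies 19 mm behind it; z points along the fingers, y is the line along which they close (so a half turn about z gives the same grasp; the last joint's range is limited). The gripper opens to 85 mm and grips with 20 to 120 N. Pads are 22 mm wide; open, the fingers measure 114 mm over their backs; the gripper's body (76 mm by 85 mm) begins 54 mm behind the grasp point. The pads swing forward as they close: fully open they stand 13 mm farther back than shut.
Start: joints at [-1.382, 0.477, 0.022, 1.555, -0.011, 1.109, -0.083], TCP at [0.197, 0.646, 0.199] pointing down, gripper open.
Joint ranges: [-2.96, 2.96], [-0.34, 2.1], [-1.41, 1.46], [0.24, 2.44], [-1.37, 4.51], [0.17, 1.92], [-2.96, 2.96]. Speed limits (rad/s): [2.39, 2.39, 3.14, 3.14, 3.14, 3.14, 3.14].

## Interface

Orientations are given as a unit quaternion [w, x, y, z].
In Python, from station import bot gives the robot as it stands.
- The arm moves only by the tool apply_moves, never from a script. Its argument "deltas" is a list of rows, each a list of 3 entries, a list of its own where there are three numbers: the closure, from 0 (fully open) to 1 (shut), then the shift along the tool's x, y, z in units of 0.2 m (1.0 is 0.2 m), then the turn about the tool's z in units of 2 pi rad (1.0 is 2 pi rad). A call has 1 to 12 rows; each row is the pose to reach, as a shift and turn from the pose commanded when the call began, along the tool's axes at that moment, turning the shorter way round; what a row does not reach only later rows make up. A row lasts 1/10 s, in which the tool goes at most 50 mm and 8.59 degrees, less where a joint would pass 70% of its speed; a pose out of reach is approached as far as the arm can. A call with a number of a shift or a turn outside -1 to 1 is refused whole. A call with a gripper value outside its range is refused whole. The fingers move at their own pace and stop on an object; "squeeze" is the grip in N (left out, the last holds). Time passes only in rows, so rows that repeat a pose let the fingers close. It gives the time, the measured TCP pose, the force, the opening and the grip force at its end, in the units of the state.
- bot.get_obs(): the state, without advancing time (a new reading comes with each control period).
- bot.read_camera(name): name is "side" or "top"; returns a dict with "color" (400x640x3 uint8, red, green, blue), "intrinsics" (3x3 intrinsics, pixels), "pose" (4x4, takes a point from camera to world coordinates). Camera axes: x right, y down, z forward; pixel columns grow to the right and rows downward; lengths in m; the calibration is good to about 2 mm. A picture is of the moment at which its call begins. There is no depth.
- bot.hand_in(): hands the job in; it is judged then, once.
Trained networks look in a picture, given as the dict that the camera call returned (one of the last four; its "shot" number tells which), for a name from the list of things; names that differ only in an ending like _2 or _b are one class to them, and where a whole thing is asked for, a point or a joint stands for the part that bears it (a point fixed in the world has none). Each returns a list of dicts, best first, with "confidence" (0 to 1); they miss things now and then, are a little off and sometimes report something else, mostly with a low value. They report only what shows in the picture. A call takes as long as a camera call. They do not tell look-alikes from the thing itself.
- bot.look_for(picture, target): "point" ([x, y, z] in m, in world coordinates, good to about 4 mm: the middle of the surface that is visible of it).
The state is a dict: "t": time; "q": joint angles; "joint_vel": joint speeds; "joint_torque": joint torques, N m; "eef_pos": TCP position; "tool_rot": TCP orientation; "contact_force": force on the tool from outside, world axes, zero at the start; "torque": the same for the moment, N m; "gripper_width": opening from 0.0 (shut) to 1.0 (fully open); "grasp_force": force on a finger pad.
Only numpy, scipy, OpenCV 4.12 (cv2) and the standard library are available. Lean on these libraries where they do the work, as an engineer would, in place of code of your own. Each camera call takes 0.05 s, during which the arm holds its last target. There are 200 camera calls.

## Task

Make the recipe stand steady: drop the small brass weight into the steel cup on the stand, then draw the stand's spring-loaded leg out until its yellow pointer lines up with the red marker on the ruler, and hold it there. With the leg held at the marker, and not before, squeeze the red cam lever fully closed against the foot's black thumb rest, and finish while still holding lever and thumb rest squeezed together with the pointer at the marker. Leave the mug, the jam jar and the spice jar where they are.

Things in the scene. Friction and masses are not known exactly. Their poses are not given: they have to be found in the camera images.
- weight_center (a point): Loose brass weight standing on the table: a cylinder 36 mm across and 36 mm high with a knob of 24 mm across on top, 56 mm high in all, about 0.15 kg. This point is its centre, half-way up (28 mm above its underside).
- stand: Recipe stand, fixed: wooden base 170x235x12 mm (x, y, z) with cup, leg sleeve and ruler on the robot's side and an easel with a dark tablet behind. Origin at table level near the base's middle. x points from the robot's side to the easel (rises to 180 mm, ledge begins at x +49 mm); y runs along the leg, which slides out to -y. Cup, sleeve and foot all lie at x -35 mm.
- cup_mouth (a point): Centre of the mouth of the open steel cup on the stand, 82 mm above the table; inside 72 mm wide at the mouth and 64 mm at the bottom, wall 4 mm, 65 mm deep. Axes as the stand's.
- foot_grip (a point): Middle of the foot at the leg's outer end, 45 mm above the table; moves with the leg, axes as the stand's. The hand straddles thumb rest and lever here from above, fingers closing along x: open they span 60 mm if the hand is centred here, closed 34 mm. The foot plate under them (86 mm in x, 62 mm in y) is 18 mm high; +y of the foot the space is free for 45 mm.
- wall_face (a point): Middle of the inner (+y) face of the grey cross wall at the foot's outer end, 28 mm to -y of foot_grip: 110 mm long in x, 8 mm thick, 55 mm high above the table; fixed to the foot. An open hand straddling the foot draws the leg out by pushing the sides of its fingers against this face towards -y.
- pointer_tip (a point): Tip of the yellow pointer arm on the leg, moves with the leg; axes as the stand's.
- marker_tip (a point): Top edge of the red marker, a 5 mm wide clip fixed on the white ruler beside the sleeve; axes as the stand's. The pointer is at the marker when both have the same y in the stand's axes (the tips stay a few mm apart in x). The marker sits at a different length each time, 40 to 75 mm from where the pointer rests.
- leg (a joint): How far the leg is drawn out, m: 0 all the way in (where it rests at the start), 0.085 at its stop. A light spring of 2 to 5 N pulls it in whenever it is not held, also when the lever is closed.
- cam_lever: Red cam lever, a paddle on two pins, 40 mm long in y, up to 64 mm above the table; a finger presses its outer (+x) face towards the thumb rest (the stand's -x). Travel 13 mm to its stop; starts 0 to 3 mm from fully open. It slides stiffly (about 4 N) and stays where it is left. Origin at table level, under foot_grip when fully open.
- lever_face (a point): Middle of the outer (+x) face of the red cam lever, 45 mm above the table: at x +30 mm from foot_grip when fully open, +17 mm when fully closed. Axes as the stand's.
- thumb_rest: Black upright thumb rest fixed to the foot, 40 mm long in y, up to 61 mm above the table; its outer face is at x -17 mm from foot_grip. Origin at table level under foot_grip. It gives at most 1 mm when pressed.
- mug: Bystander: cream mug, 83x117x94 mm, loose; origin under its middle.
- jam_jar: Bystander: jar of red jam with a white lid, 72x72x102 mm, loose; origin under its middle.
- spice_jar: Bystander: small glass spice jar with a green cap, 46x46x106 mm, loose; origin under its middle.
Mind the look-alikes: they are no part of the job. What is meant by the part that bears weight_center is not blue, and is the smaller of those in its own colour.

How it is judged:
By the outcome, as a careful person would: the job done as asked, in the order asked, and still so for the second after the job is handed in, while the arm keeps its last pose, push and grip.
It also fails if it takes over 48 s, if anything falls off the work surface, if the arm or the gripper's body presses on something with over 40 N, if the wrist force passes 120 N, or if a joint passes its speed limit or range.

## Working session

There is one attempt and no reset: what is moved stays moved. The work goes in short steps, Python scripts to look and compute and a tool call to move; the robot and the scene stay as the last step left them, time stands still between calls to the robot, and variables do not carry over. Pictures are saved under pics/ and viewed, at most 10 in all, crops included, and the job is handed in when it is done.

Besides the shell and the picture viewer there is one more tool, called after ">>>" as name(argument=value, ...), one argument or row to a line, values as JSON. apply_moves: Moves the arm, as the interface text tells. Its arguments: {"type":"object","properties":{"deltas":{"type":"array","items":{"type":"array"}},"squeeze":{"type":"number"}},"required":["deltas"]}

```bash
mkdir -p pics; ls; cat > h.py <<'E'
from station import bot
import numpy as np, cv2
def snap(cam,name=None):
    p=bot.read_camera(cam)
    if name: cv2.imwrite('pics/'+name,p['color'][:,:,::-1])
    return p
def proj(p,X):
    T=np.linalg.inv(p['pose']); c=T[:3,:3]@np.array(X)+T[:3,3]; u=p['intrinsics']@c; return u[:2]/u[2]
def ray(p,uv):
    d=np.linalg.inv(p['intrinsics'])@np.array([uv[0],uv[1],1.]); return p['pose'][:3,3],p['pose'][:3,:3]@d
def atz(p,uv,z):
    o,d=ray(p,uv); return o+d*(z-o[2])/d[2]
E
python3 - <<'E'
from h import *
np.set_printoptions(precision=3,suppress=True)
o=bot.get_obs(); print({k:np.round(v,3) for k,v in o.items()})
for c in('top','side'):
    p=snap(c,c+'1.png'); print(c,p['pose'][:3,3],p['pose'][:3,2])
    for n in ['weight_center','stand','cup_mouth','foot_grip','wall_face','pointer_tip','marker_tip','lever_face','thumb_rest','mug','jam_jar','spice_jar']:
        for r in bot.look_for(p,n)[:4]: print(n,np.round(r['point'],3),round(r['confidence'],2),proj(p,r['point']).round())
E
```

```text
pics
{'t': np.float64(0.0), 'q': array([-1.382,  0.478,  0.022,  1.556, -0.011,  1.109, -0.083]), 'joint_vel': array([-0.003, -0.002, -0.   ,  0.   ,  0.001, -0.   ,  0.001]), 'joint_torque': array([ -0.001, -59.644,   1.608, -28.12 ,   0.013,   0.009,  -0.   ]), 'eef_pos': array([0.197, 0.645, 0.198]), 'tool_rot': array([-0.   ,  0.148,  0.989, -0.001]), 'contact_force': array([-0.46 , -0.16 , -1.249]), 'torque': array([ 0.009,  0.021, -0.002]), 'grasp_force': np.float64(0.0), 'gripper_width': np.float64(0.999)}
top [0.428 0.024 1.141] [ 0.18   0.026 -0.983]
weight_center [0.504 0.229 0.05 ] 0.85 [253. 251.]
weight_center [0.436 0.277 0.036] 0.68 [234. 280.]
weight_center [0.529 0.314 0.038] 0.59 [220. 241.]
stand [ 0.562 -0.116  0.03 ] 0.84 [394. 226.]
cup_mouth [ 0.561 -0.115  0.028] 0.93 [394. 227.]
cup_mouth [0.687 0.344 0.045] 0.54 [209. 178.]
cup_mouth [0.528 0.314 0.039] 0.43 [220. 242.]
foot_grip [ 0.506 -0.255  0.028] 0.84 [453. 249.]
wall_face [ 0.508 -0.251  0.032] 0.64 [451. 248.]
pointer_tip [ 0.51  -0.254  0.029] 0.6 [452. 247.]
thumb_rest [ 0.49  -0.256  0.066] 0.63 [457. 255.]
mug [0.685 0.346 0.045] 0.63 [208. 179.]
mug [ 0.522 -0.257  0.054] 0.25 [456. 241.]
jam_jar [ 0.771 -0.131  0.1  ] 0.62 [401. 136.]
spice_jar [0.75  0.017 0.108] 0.8 [340. 144.]
side [0.143 0.877 1.257] [ 0.302 -0.55  -0.778]
weight_center [0.493 0.249 0.046] 0.74 [328. 268.]
weight_center [0.517 0.321 0.04 ] 0.68 [306. 286.]
weight_center [ 0.501 -0.255  0.028] 0.24 [400. 152.]
stand [ 0.567 -0.106  0.036] 0.95 [361. 174.]
cup_mouth [ 0.568 -0.103  0.036] 0.89 [361. 174.]
foot_grip [ 0.504 -0.257  0.029] 0.64 [399. 152.]
foot_grip [ 0.571 -0.104  0.038] 0.63 [360. 173.]
wall_face [ 0.498 -0.259  0.031] 0.92 [401. 151.]
pointer_tip [ 0.501 -0.254  0.028] 0.55 [400. 153.]
lever_face [ 0.518 -0.254  0.045] 0.65 [396. 147.]
mug [0.68  0.333 0.049] 0.89 [252. 262.]
jam_jar [ 0.769 -0.122  0.076] 0.59 [308. 139.]
```

View pics/top1.png

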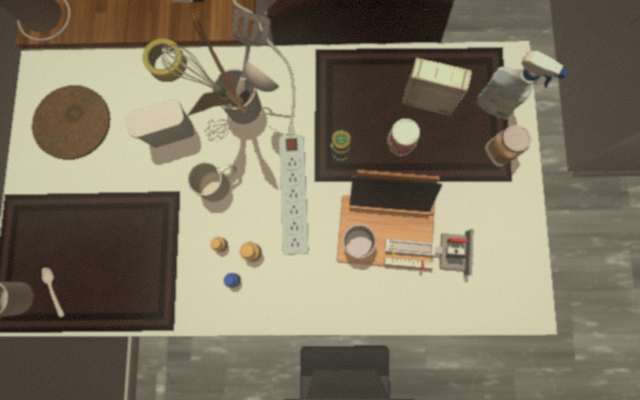

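View pics/side1.png

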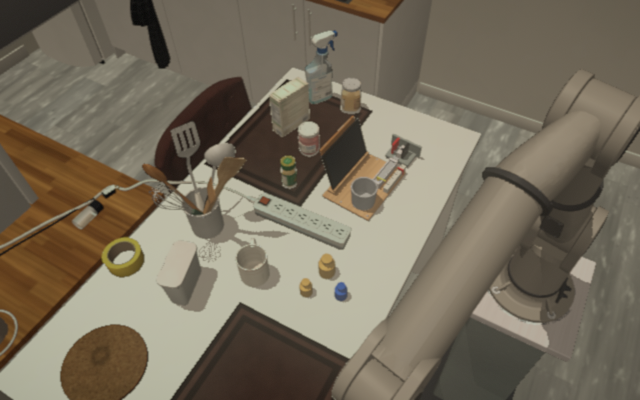

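The top view shows the smaller brass weight at about (218,243), the larger at (250,251) and the blue one at (232,280). The stand is at (390,230), with its foot at (457,250) and the red marker near (422,266). I'll zoom in to measure these.

```bash
python3 - <<'E'
from h import *
a=cv2.imread('pics/top1.png');b=cv2.imread('pics/side1.png')
A=cv2.resize(a[165:285,330:490],None,fx=5,fy=5,interpolation=cv2.INTER_CUBIC)[:,:]
cv2.imwrite('pics/c1.png',A)
B=cv2.resize(b[120:220,320:430],None,fx=5,fy=5,interpolation=cv2.INTER_CUBIC)
cv2.imwrite('pics/c2.png',B)
p=snap('top');s=snap('side')
# weight blobs
for nm,q in(('top',p),('side',s)):
    h=cv2.cvtColor(q['color'],cv2.COLOR_RGB2HSV)
    m=((h[...,0]>8)&(h[...,0]<28)&(h[...,1]>120)&(h[...,2]>80)).astype('uint8')
    n,_,st,ce=cv2.connectedComponentsWithStats(m)
    for i in range(1,n):
        if st[i,4]>40 and st[i,4]<400: print(nm,st[i],ce[i].round(1), atz(q,ce[i],.028).round(3))
for X in([.527,.316,0],[.527,.316,.056]): print(proj(p,X),proj(s,X))
E
```

```text
top [237   0  17  12 121] [246.9   3.6] [1.179 0.265 0.028]
top [238  17   5  19  49] [240.3  25.8] [1.113 0.281 0.028]
top [248  20   5  18  56] [250.   28.3] [1.105 0.254 0.028]
top [332 131  19  17 123] [340.7 139.4] [0.788 0.013 0.028]
top [493 139  23  19 153] [501.2 148.8] [ 0.757 -0.392  0.028]
top [288 140   8   9  50] [291.3 143.8] [0.778 0.14  0.028]
top [212 238  14  12 130] [218.  243.4] [0.524 0.32  0.028]
top [241 243  18  17 236] [249.5 250.7] [0.506 0.242 0.028]
side [320 115  34  40 225] [335.8 135.3] [ 0.722 -0.223  0.028]
side [280 157  15   9  43] [286.4 162.1] [ 0.803 -0.039  0.028]
side [143 164  21  18 189] [153.3 171.7] [1.151 0.2   0.028]
side [203 179  13  34 161] [209.6 196. ] [0.935 0.193 0.028]
side [181 195  16  14  48] [188.7 202.2] [0.975 0.243 0.028]
side [260 197   9   7  43] [264.  200.2] [0.78  0.127 0.028]
side [  0 220  57  33 118] [ 24.1 237.5] [1.306 0.572 0.028]
side [319 255  14  16 153] [325.2 262.7] [0.511 0.229 0.028]
side [300 279  11  13  97] [304.6 285.5] [0.525 0.317 0.028]
side [  0 312  15  40 272] [  7.  329.8] [1.118 0.788 0.028]
[222.66511401 243.24992584] [304.57360252 289.82212456]
[216.834895   241.29332933] [303.81246585 279.58609483]
```

View pics/c1.png

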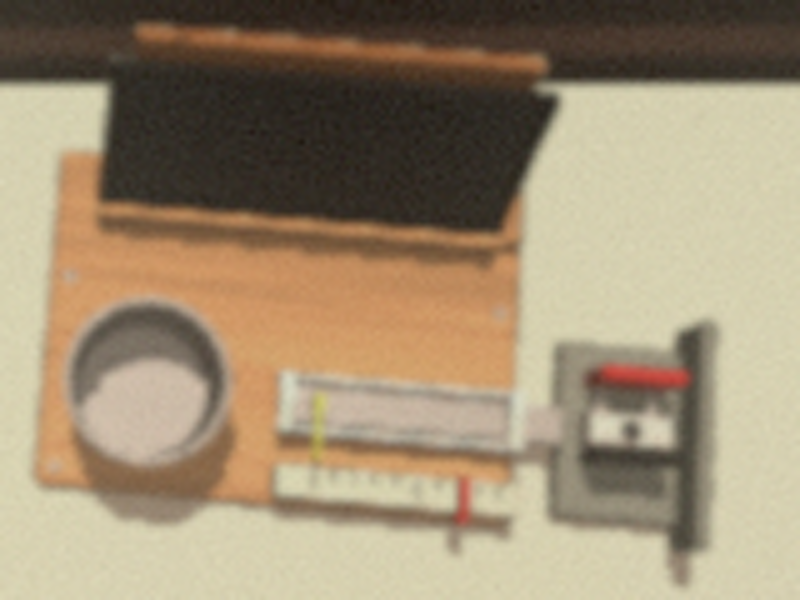

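View pics/c2.png

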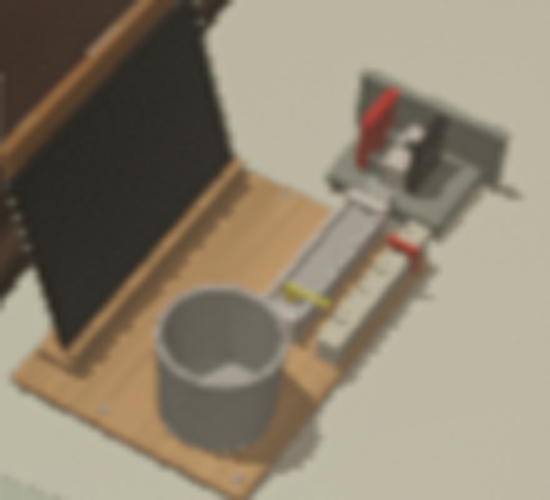

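The crops show the cup rim centre at crop (149,382), the pointer at x≈319 and the marker at x≈465. The lever (red) runs along row 377, the thumb rest (black) along row 455, and the wall is at x≈683–715. I'll turn these into world coordinates.

```bash
python3 - <<'E'
from h import *
from scipy.optimize import least_squares
np.set_printoptions(precision=4,suppress=True)
p=snap('top');s=snap('side')
t=lambda a,b:np.array([(a+.5)/5-.5+330,(b+.5)/5-.5+165]); sd=lambda a,b:np.array([(a+.5)/5-.5+320,(b+.5)/5-.5+120])
# unknown: stand x,y,yaw, cup y, foot y(fg)
def W(v,l): c,q=np.cos(v[2]),np.sin(v[2]); return np.array([v[0]+c*l[0]-q*l[1],v[1]+q*l[0]+c*l[1],l[2]])
def res(v):
    cy,fy=v[3],v[4]; L=[]
    for P,uv,l in [
     (p,t(38,487),(-.085,.1175,.012)),(p,t(62,152),(.085,.1175,.012)),(s,sd(12,377),(.085,.1175,.012)),(s,sd(243,500),(-.085,.1175,.012)),
     (p,t(149,382),(-.035,cy,.082)),(s,sd(222,344),(-.035,cy,.082)),
     (p,t(690,550),(-.09,fy-.028,.055)),(p,t(683,340),(.02,fy-.028,.055)),
     (s,sd(505,135),(-.09,fy-.036,.055)),(s,sd(362,72),(.02,fy-.036,.055)),
     (p,t(557,345),(.008,fy+.031,.018)),(p,t(549,519),(-.078,fy+.031,.018)),
     (p,t(590,455),(-.049,fy+.02,.061)),(p,t(593,377),(-.009,fy+.02,.064))]:
        L+=list(proj(P,W(v,l))-uv)
    return np.array(L)
r=least_squares(res,[.56,-.11,0,.06,-.14],loss='soft_l1'); v=r.x
print(v,np.degrees(v[2]));print(res(v).reshape(-1,2).round(1))
print('cup',W(v,(-.035,v[3],.082)),'foot',W(v,(-.035,v[4],.045)))
ex=np.array([np.cos(v[2]),np.sin(v[2]),0]);ey=np.array([-ex[1],ex[0],0])
def tri(a,b):
    A=[];B=[]
    for P,uv in((p,a),(s,b)):
        o,d=ray(P,uv);d/=np.linalg.norm(d);M=np.eye(3)-np.outer(d,d);A.append(M);B.append(M@o)
    return np.linalg.lstsq(np.vstack(A),np.hstack(B),rcond=None)[0]
def loc(X): return np.array([(X-[v[0],v[1],0])@ex,(X-[v[0],v[1],0])@ey,X[2]])
print('ptr',loc(tri(t(318,460),sd(327,302))),'mark',loc(tri(t(464,480),sd(392,238))))
for z in(.03,.045):print(z,loc(atz(p,t(318,460),z)),loc(atz(p,t(465,480),z)))
w=tri([218.5,243.5],[305,285.2]);print('weight',w)
o=bot.get_obs();print(o['eef_pos'],o['tool_rot'],o['t'])
from scipy.spatial.transform import Rotation as R
q=o['tool_rot'];Rm=R.from_quat(np.r_[q[1:],q[0]]).as_matrix();print(Rm.T@(np.array([w[0],w[1],.12])-o['eef_pos'])/.2)
E
```

```text
[ 0.5494 -0.0976 -0.0943  0.0691 -0.1626] -5.40309216302316
[[-0.6  0.5]
 [ 0.2  0.3]
 [-0.4 -0.6]
 [ 0.2 -0.2]
 [-0.5  0.5]
 [ 0.  -1.5]
 [-0.6  0.6]
 [ 2.3 -3.8]
 [ 1.2  0.3]
 [ 0.2 -0.6]
 [-1.  -0.2]
 [-0.9 -0. ]
 [ 0.1  0.3]
 [ 0.5 -1.2]]
cup [ 0.5211 -0.0254  0.082 ] foot [ 0.4992 -0.2562  0.045 ]
ptr [-0.0605 -0.0165  0.047 ] mark [-0.0651 -0.0875  0.0437]
0.03 [-0.0597 -0.0186  0.03  ] [-0.0633 -0.09    0.03  ]
0.045 [-0.0607 -0.0169  0.045 ] [-0.0642 -0.0873  0.045 ]
weight [0.5234 0.318  0.0322]
[0.1974 0.6455 0.1993] [-0.      0.1479  0.989   0.    ] 1.5
[-2.0379 -1.0891  0.3964]
```

>>> apply_moves(
  deltas=[
    [0,[-1,-0.545,0.1],0.2178],
    [0,[-1,-0.545,0.1],0.2178],
    [0,[-1,-0.545,0.1],0.2178],
    [0,[-1,-0.545,0.1],0.2178],
    [0,[-1,-0.545,0.1],0.2178],
    [0,[-1,-0.545,0.1],0.2178],
    [0,[-1,-0.545,0.1],0.2178],
    [0,[-1,-0.545,0.1],0.2178],
    [0,[-1,-0.545,0.1],0.2178],
    [0,[-1,-0.545,0.1],0.2178],
  ],
  squeeze=30,
)

```text
t: 2.5
eef_pos: [0.3567, 0.4829, 0.1793]
tool_rot: [0.0, 0.74, 0.672, 0.0]
contact_force: [0.2, 0.0, 0.4]
gripper_width: 0.998
grasp_force: 0.0
```

```bash
cat >> h.py <<'E'
from scipy.spatial.transform import Rotation as R
def to(X):
    o=bot.get_obs();q=o['tool_rot'];M=R.from_quat(np.r_[q[1:],q[0]]).as_matrix()
    print('t',o['t'],'pos',o['eef_pos'].round(4),'yaw of y',np.degrees(np.arctan2(M[1,1],M[0,1])).round(2),'F',o['contact_force'].round(1),'g',round(o['gripper_width'],3),round(o['grasp_force'],1),'q',o['q'].round(2))
    print('shift',(M.T@(np.array(X)-o['eef_pos'])/.2).round(4))
E
python3 -c "
from h import *
to([.5235,.318,.12])"
```

```text
t 2.5 pos [0.3567 0.4829 0.1793] yaw of y -5.52 F [0.2 0.  0.4] g 0.998 0.0 q [-1.32  0.39  0.36  1.78 -0.16  1.   -0.99]
shift [-0.7404  0.9095  0.2968]
```

>>> apply_moves(
  deltas=[
    [0,[-0.74,0.91,0.3],0],
    [0,[-0.74,0.91,0.3],0],
    [0,[-0.74,0.91,0.3],0],
    [0,[-0.74,0.91,0.3],0],
    [0,[-0.74,0.91,0.3],0],
    [0,[-0.74,0.91,0.3],0],
    [0,[-0.74,0.91,0.5],0],
    [0,[-0.74,0.91,0.7],0],
    [0,[-0.74,0.91,0.835],0],
    [0,[-0.74,0.91,0.835],0],
    [0,[-0.74,0.91,0.835],0],
  ],
)

```text
t: 3.6
eef_pos: [0.5241, 0.3186, 0.0127]
tool_rot: [-0.0, 0.739, 0.674, -0.0]
contact_force: [0.5, 0.6, 0.3]
gripper_width: 0.999
grasp_force: 0.0
```

>>> apply_moves(
  deltas=[
    [1,[0,0,0],0],
    [1,[0,0,0],0],
    [1,[0,0,0],0],
    [1,[0,0,0],0],
    [1,[0,0,0],0],
    [1,[0,0,0],0],
    [1,[0,0,0],0],
    [1,[0,0,0],0],
  ],
)

```text
t: 4.4
eef_pos: [0.5243, 0.3187, 0.0131]
tool_rot: [-0.0, 0.74, 0.673, 0.0]
contact_force: [-1.6, -1.4, 6.5]
gripper_width: 0.257
grasp_force: 29.2
```

```bash
python3 -c "
from h import *
to([.5235,.318,.012])"
```

```text
t 4.4 pos [0.5243 0.3187 0.0131] yaw of y -5.41 F [-1.6 -1.4  6.5] g 0.257 29.2 q [-0.89  0.62  0.33  1.86 -0.3   0.7  -0.49]
shift [-0.0038 -0.0038  0.0054]
```

```bash
python3 - <<'E'
from h import *
p=snap('top');s=snap('side')
f=lambda i:cv2.resize(i,(400,400),interpolation=cv2.INTER_CUBIC)[:,:,::-1]
cv2.imwrite('pics/g1.png',np.hstack([f(p['color'][203:283,190:270]),f(s['color'][235:315,265:345])]))
E
```

```text
(no output)
```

View pics/g1.png

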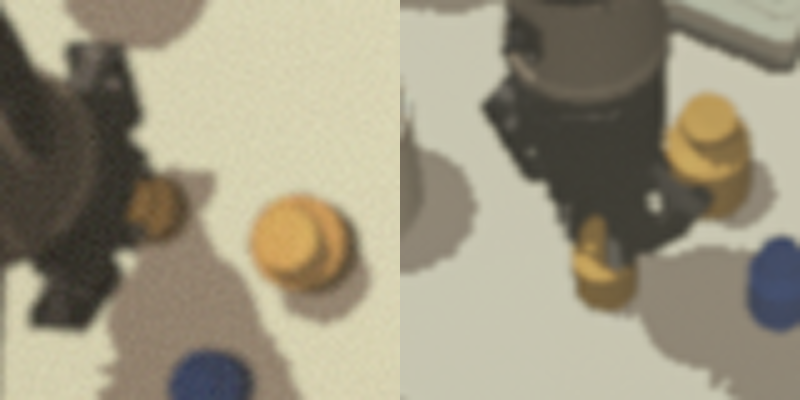

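The weight stands upright between the fingers and looks gripped near its knob. I'll lift it and check.

>>> apply_moves(
  deltas=[
    [1,[0,0,-0.1],0],
    [1,[0,0,-0.3],0],
    [1,[0,0,-0.5],0],
    [1,[0,0,-0.65],0],
    [1,[0,0,-0.65],0],
    [1,[0,0,-0.65],0],
  ],
)

```text
t: 5.1
eef_pos: [0.5239, 0.3184, 0.1425]
tool_rot: [-0.0, 0.74, 0.673, 0.0]
contact_force: [-1.1, 0.1, -2.7]
gripper_width: 0.262
grasp_force: 29.8
```

```bash
python3 - <<'E'
from h import *
to([.5211,-.0254,.15])
p=snap('top');s=snap('side')
P=bot.get_obs()['eef_pos']
a,b=proj(p,P),proj(s,P);print(a,b)
f=lambda i:cv2.resize(i,(400,400),interpolation=cv2.INTER_CUBIC)[:,:,::-1]
u=lambda q,c:f(q['color'][int(c[1])-40:int(c[1])+40,int(c[0])-40:int(c[0])+40])
cv2.imwrite('pics/g2.png',np.hstack([u(p,a),u(s,b)]))
for d in(-.05,-.03,.0,.02):print(d,(proj(s,P+[0,0,d])-b)*5+200)
E
```

```text
t 5.1 pos [0.5239 0.3184 0.1425] yaw of y -5.41 F [-1.1  0.1 -2.7] g 0.262 29.8 q [-0.95  0.45  0.4   1.79 -0.21  0.94 -0.55]
shift [-1.7124  0.1481 -0.0388]
[205.94424472 239.78284012] [303.62646823 263.98465375]
-0.05 [203.61126287 250.48133413]
-0.03 [202.19240799 230.64736198]
0.0 [200. 200.]
0.02 [198.49381891 178.94530706]
```

View pics/g2.png

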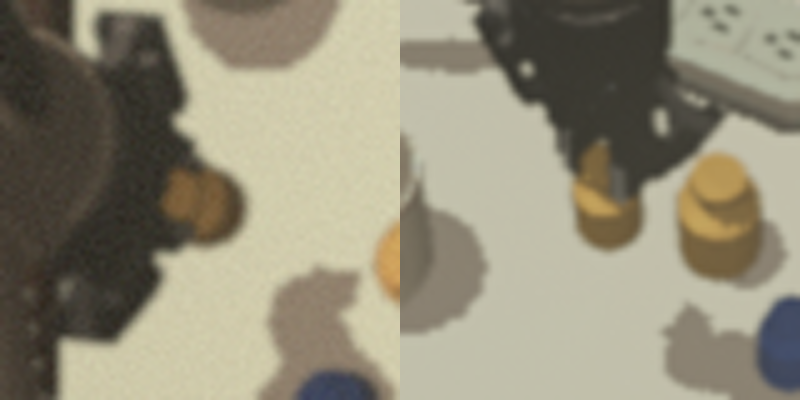

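The weight hangs level by its knob. Next I carry it to the cup.

>>> apply_moves(
  deltas=[
    [1,[-0.1,0.02,-0.05],0],
    [1,[-0.25,0.04,-0.1],0],
    [1,[-0.43,0.06,-0.1],0],
    [1,[-0.62,0.08,-0.1],0],
    [1,[-0.81,0.1,-0.1],0],
    [1,[-1,0.12,-0.1],0],
  ],
  squeeze=40,
)

```text
t: 5.8
eef_pos: [0.5281, 0.114, 0.1616]
tool_rot: [-0.0, 0.74, 0.673, -0.001]
contact_force: [1.3, -0.6, -0.7]
gripper_width: 0.256
grasp_force: 39.2
```

>>> apply_moves(
  deltas=[
    [1,[-0.19,0.01,0],0],
    [1,[-0.38,0.02,0],0],
    [1,[-0.54,0.03,0],0],
    [1,[-0.66,0.03,0],0],
    [1,[-0.71,0.03,0],0],
    [1,[-0.71,0.03,0],0],
    [1,[-0.71,0.03,0],0],
    [1,[-0.71,0.03,0],0],
  ],
)

```text
t: 6.6
eef_pos: [0.5217, -0.0233, 0.1621]
tool_rot: [-0.0, 0.739, 0.674, -0.0]
contact_force: [0.4, -0.3, -1.1]
gripper_width: 0.25
grasp_force: 39.2
```

```bash
python3 - <<'E'
from h import *
to([.5211,-.0254,.095])
s=snap('side');p=snap('top')
P=bot.get_obs()['eef_pos']
f=lambda i:cv2.resize(i,(400,400),interpolation=cv2.INTER_CUBIC)[:,:,::-1]
u=lambda q,c:f(q['color'][int(c[1])-40:int(c[1])+40,int(c[0])-40:int(c[0])+40])
cv2.imwrite('pics/g3.png',np.hstack([u(p,proj(p,P)),u(s,proj(s,P))]))
E
```

```text
t 6.6 pos [ 0.5217 -0.0233  0.1621] yaw of y -5.27 F [ 0.4 -0.3 -1.1] g 0.25 39.2 q [-0.51  0.29  0.52  1.98 -0.18  0.91  0.02]
shift [-0.011  -0.0019  0.3353]
```

View pics/g3.png

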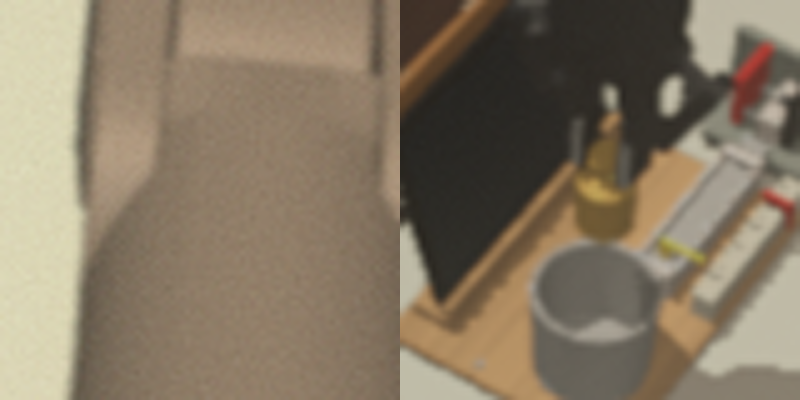

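The weight is directly above the cup, so I'll lower it and release.

>>> apply_moves(
  deltas=[
    [1,[-0.01,0,0.15],0],
    [1,[-0.01,0,0.28],0],
    [1,[-0.01,0,0.33],0],
    [1,[-0.01,0,0.33],0],
    [1,[-0.01,0,0.33],0],
    [0,[-0.01,0,0.33],0],
    [0,[-0.01,0,0.33],0],
    [0,[-0.01,0,0.33],0],
    [0,[-0.01,0,0.33],0],
    [0,[-0.01,0,0.33],0],
    [0,[-0.01,0,0.1],0],
    [0,[-0.01,0,-0.1],0],
  ],
)

```text
t: 7.9
eef_pos: [0.5206, -0.0273, 0.1829]
tool_rot: [-0.0, 0.74, 0.673, -0.001]
contact_force: [1.7, 0.0, 0.3]
gripper_width: 1.001
grasp_force: 0.0
```

```bash
python3 - <<'E'
from h import *
to([.4992,-.2562,.18])
s=snap('side','s4.png')
cv2.imwrite('pics/g4.png',cv2.resize(s['color'][100:220,300:440],None,fx=4,fy=4,interpolation=cv2.INTER_CUBIC)[:,:,::-1])
E
```

```text
t 7.9 pos [ 0.5206 -0.0273  0.1829] yaw of y -5.44 F [1.7 0.  0.3] g 1.001 0.0 q [-0.52  0.26  0.54  1.96 -0.16  0.96  0.01]
shift [-1.1494  0.0017  0.0159]
```

View pics/g4.png

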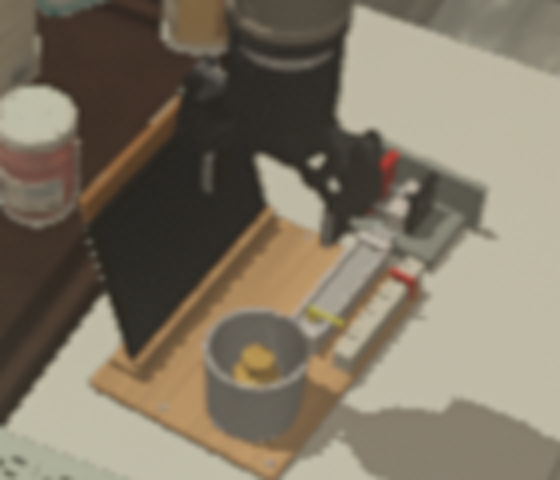

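The weight stands upright inside the cup. Next I move to the foot.

>>> apply_moves(
  deltas=[
    [0,[-0.2,0,0],0],
    [0,[-0.4,0,0],0],
    [0,[-0.6,0,0],0],
    [0,[-0.8,0,0],0],
    [0,[-1,0,0],0],
    [0,[-1,0,0],0],
  ],
)

```text
t: 8.55
eef_pos: [0.5007, -0.2328, 0.1829]
tool_rot: [0.001, 0.743, 0.67, -0.001]
contact_force: [-0.8, -1.1, -0.1]
gripper_width: 1.002
grasp_force: 0.0
```

>>> apply_moves(
  deltas=[
    [0,[-0.15,0,0],0],
    [0,[-0.15,0,0.1],0],
    [0,[-0.15,0,0.25],0],
    [0,[-0.15,0,0.4],0],
    [0,[-0.15,0,0.5],0],
    [0,[-0.15,0,0.5],0],
  ],
)

```text
t: 9.15
eef_pos: [0.4978, -0.2543, 0.0797]
tool_rot: [-0.002, 0.739, 0.673, -0.001]
contact_force: [-1.0, 0.6, 0.1]
gripper_width: 0.999
grasp_force: 0.0
```

```bash
python3 - <<'E'
from h import *
to([.4992,-.2562,.024])
s=snap('side','s5.png');p=snap('top')
A=cv2.resize(s['color'][95:215,320:440],(480,480),interpolation=cv2.INTER_CUBIC)
B=cv2.resize(p['color'][215:295,390:490],(300,240),interpolation=cv2.INTER_CUBIC)
B=cv2.copyMakeBorder(B,0,240,0,0,cv2.BORDER_CONSTANT)
cv2.imwrite('pics/g5.png',np.hstack([A,B])[:,:,::-1])
E
```

```text
t 9.15 pos [ 0.4978 -0.2543  0.0797] yaw of y -5.38 F [-1.   0.6  0.1] g 0.999 0.0 q [-0.06  0.49  0.54  1.96 -0.35  0.79  0.59]
shift [-0.009   0.0091  0.2784]
```

View pics/g5.png

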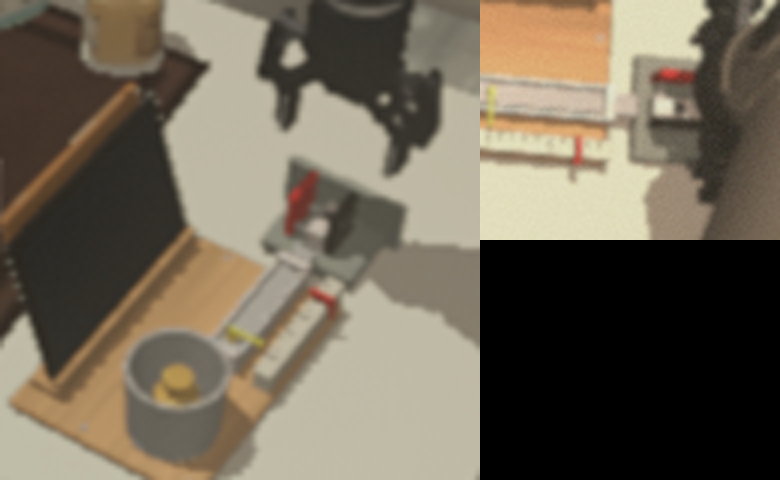

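The fingers straddle lever and thumb rest with the foot below. The pointer (side crop (245,337)) and marker (322,298) show in both views.

```bash
python3 - <<'E'
from h import *
s=snap('side');P=bot.get_obs()['eef_pos']
M=np.array([np.cos(np.radians(-5.4)),np.sin(np.radians(-5.4)),0])
for dz in(0,.013,.025,.035): print(dz,[proj(s,P+[0,0,dz]+k*.05*M).round(1) for k in(1,0,-1)])
E
```

```text
0 [array([388.4, 134. ]), array([402. , 140.3]), array([415.9, 146.7])]
0.013 [array([388.8, 131.1]), array([402.5, 137.4]), array([416.4, 143.8])]
0.025 [array([389.1, 128.4]), array([402.9, 134.7]), array([416.9, 141.1])]
0.035 [array([389.4, 126.1]), array([403.3, 132.4]), array([417.4, 138.8])]
```

>>> apply_moves(
  deltas=[
    [0,[-0.009,0.005,0.1],0],
    [0,[-0.009,0.005,0.2],0],
    [0,[-0.009,0.005,0.28],0],
    [0,[-0.009,0.005,0.28],0],
    [0,[-0.009,0.005,0.28],0],
  ],
)

```text
t: 9.8
eef_pos: [0.5009, -0.2581, 0.0269]
tool_rot: [0.0, 0.74, 0.673, 0.0]
contact_force: [0.5, 0.0, 0.7]
gripper_width: 1.003
grasp_force: 0.0
```

```bash
python3 - <<'E'
from h import *
to([.4992,-.2562,.024])
s=snap('side','s6.png');p=snap('top')
P=bot.get_obs()['eef_pos']
A=cv2.resize(s['color'][120:180,370:430],(600,600),interpolation=cv2.INTER_CUBIC)
cv2.imwrite('pics/g6.png',A[:,:,::-1])
M=np.array([np.cos(np.radians(-5.4)),np.sin(np.radians(-5.4)),0])
for dz in(0,.013,.025): print(dz,[((proj(s,P+[0,0,dz]+k*.05*M)-[370,120])*10).round(0) for k in(1,0,-1)])
E
```

```text
t 9.8 pos [ 0.5009 -0.2581  0.0269] yaw of y -5.42 F [0.5 0.  0.7] g 1.003 0.0 q [-0.01  0.57  0.49  1.98 -0.41  0.69  0.65]
shift [ 0.0088 -0.0095  0.0147]
0 [array([169., 257.]), array([301., 318.]), array([436., 382.])]
0.013 [array([173., 229.]), array([306., 291.]), array([441., 354.])]
0.025 [array([176., 203.]), array([310., 265.]), array([446., 329.])]
```

View pics/g6.png

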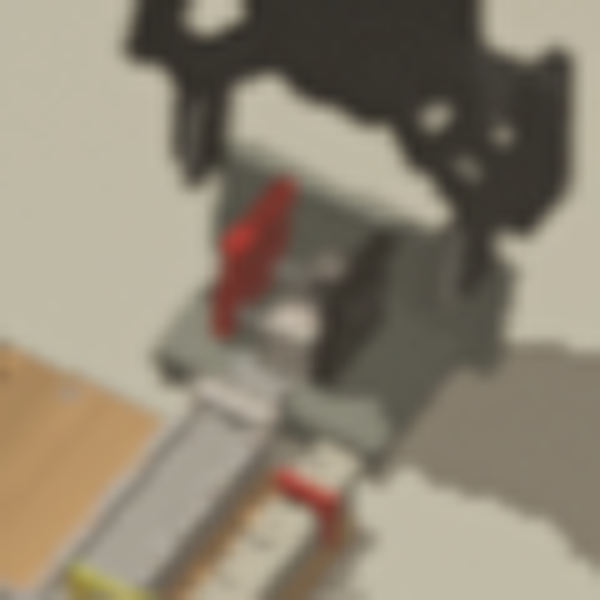

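>>> apply_moves(
  deltas=[
    [0,[0,-0.005,0.03],0],
    [0,[0,-0.005,0.06],0],
    [0,[0,-0.005,0.06],0],
    [0,[-0.04,-0.005,0.06],0],
    [0,[-0.08,-0.005,0.06],0],
    [0,[-0.12,-0.005,0.06],0],
    [0,[-0.16,-0.005,0.06],0],
    [0,[-0.2,-0.005,0.06],0],
    [0,[-0.2,-0.005,0.06],0],
  ],
)

```text
t: 10.8
eef_pos: [0.4953, -0.2995, 0.0145]
tool_rot: [0.0, 0.74, 0.672, -0.0]
contact_force: [0.1, 0.4, 0.1]
gripper_width: 1.003
grasp_force: 0.0
```

```bash
cat >> h.py <<'E'
V=[0.5494,-0.0976,-0.0943]
EX=np.array([np.cos(V[2]),np.sin(V[2]),0]);EY=np.array([-EX[1],EX[0],0])
def loc(X): X=np.array(X)-[V[0],V[1],0]; return np.array([X@EX,X@EY,X[2]])
def wor(l): return np.array([V[0],V[1],0])+EX*l[0]+EY*l[1]+[0,0,l[2]]
def blobs(pic,col):
    a=pic['color'].astype(float); r,g,b=a[...,0],a[...,1],a[...,2]
    w=(np.minimum(r,g)-b-0*r) if col=='y' else (r-np.maximum(g,b))
    th=55 if col=='y' else 60
    # restrict to strip around ruler/pointer path
    poly=np.array([proj(pic,wor(l)) for l in((-.045,.01,.046),(-.045,-.107,.046),(-.074,-.107,.046),(-.074,.01,.046))])
    m=np.zeros(w.shape,'uint8');cv2.fillConvexPoly(m,poly.round().astype('int32'),1)
    w=np.where((m>0)&(w>th),w-th,0); vv,uu=np.nonzero(w)
    if len(uu)<1: return None
    ww=w[vv,uu]
    if col=='y': pass
    L=np.array([loc(atz(pic,(x,y),.046)) for x,y in zip(uu,vv)])
    c=np.average(L,axis=0,weights=ww); return len(uu),c.round(4)[:2],(L[:,1].min().round(3),L[:,1].max().round(3))
def meas():
    for c in('top','side'):
        p=snap(c); print(c,'yellow',blobs(p,'y'),'red',blobs(p,'r'))
        im=p
    return p
E
python3 -c "
from h import *
to([.4992,-.2562,.015]);meas()
print(loc(bot.get_obs()['eef_pos']))"
```

```text
t 10.8 pos [ 0.4953 -0.2995  0.0145] yaw of y -5.54 F [0.1 0.4 0.1] g 1.003 0.0 q [ 0.08  0.61  0.47  1.95 -0.42  0.68  0.72]
shift [ 0.2176 -0.0017 -0.0028]
top yellow (38, array([-0.0547, -0.0185]), (np.float64(-0.1), np.float64(0.011))) red (10, array([-0.0685, -0.087 ]), (np.float64(-0.088), np.float64(-0.086)))
side yellow (8, array([-0.0528, -0.0156]), (np.float64(-0.017), np.float64(-0.014))) red (4, array([-0.0701, -0.0852]), (np.float64(-0.087), np.float64(-0.083)))
[-0.03465732 -0.20432693  0.01423331]
```

No contact and the pointer didn't move, so the fingertips passed over the wall and the open tips sit higher than assumed. I'll touch the bare table beyond the foot to find their true height.

>>> apply_moves(
  deltas=[
    [0,[-0.15,0,0],0],
    [0,[-0.3,0,0],0],
    [0,[-0.3,0,0],0],
    [0,[-0.3,0,0.03],0],
    [0,[-0.3,0,0.06],0],
    [0,[-0.3,0,0.06],0],
  ],
)

```text
t: 11.5
eef_pos: [0.4899, -0.3551, 0.0009]
tool_rot: [-0.001, 0.739, 0.674, 0.0]
contact_force: [-0.0, -0.1, 1.1]
gripper_width: 1.003
grasp_force: 0.0
```

>>> apply_moves(
  deltas=[
    [0,[0,0,0.02],0],
    [0,[0,0,0.03],0],
    [0,[0,0,0.03],0],
  ],
)

```text
t: 11.8
eef_pos: [0.49, -0.3569, -0.0041]
tool_rot: [-0.0, 0.74, 0.673, -0.0]
contact_force: [-0.7, -0.1, -0.4]
gripper_width: 1.0
grasp_force: 0.0
```

>>> apply_moves(
  deltas=[
    [0,[0,0,0.02],0],
    [0,[0,0,0.04],0],
    [0,[0,0,0.04],0],
  ],
)

```text
t: 12.1
eef_pos: [0.4897, -0.3571, -0.0123]
tool_rot: [-0.0, 0.74, 0.673, -0.0]
contact_force: [-0.2, -0.4, 0.0]
gripper_width: 1.003
grasp_force: 0.0
```

>>> apply_moves(
  deltas=[
    [0,[0,0,0.02],0],
    [0,[0,0,0.03],0],
    [0,[0,0,0.03],0],
  ],
)

```text
t: 12.4
eef_pos: [0.4899, -0.3572, -0.0181]
tool_rot: [-0.0, 0.74, 0.673, -0.0]
contact_force: [-0.1, -0.0, 0.2]
gripper_width: 0.999
grasp_force: 0.0
```

>>> apply_moves(
  deltas=[
    [0,[0,0,0.02],0],
    [0,[0,0,0.03],0],
    [0,[0,0,0.03],0],
  ],
)

```text
t: 12.7
eef_pos: [0.4899, -0.3571, -0.0241]
tool_rot: [-0.0, 0.74, 0.673, -0.0]
contact_force: [-0.3, 0.6, 0.5]
gripper_width: 1.001
grasp_force: 0.0
```

>>> apply_moves(
  deltas=[
    [0,[0,0,0.02],0],
    [0,[0,0,0.02],0],
  ],
)

```text
t: 12.9
eef_pos: [0.4899, -0.3571, -0.0282]
tool_rot: [-0.0, 0.74, 0.673, -0.0]
contact_force: [-0.6, -0.5, 0.2]
gripper_width: 1.0
grasp_force: 0.0
```

>>> apply_moves(
  deltas=[
    [0,[0,0,0.02],0],
    [0,[0,0,0.02],0],
  ],
)

```text
t: 13.1
eef_pos: [0.4898, -0.357, -0.0322]
tool_rot: [-0.0, 0.74, 0.673, -0.0]
contact_force: [0.3, 0.0, 0.6]
gripper_width: 1.001
grasp_force: 0.0
```

>>> apply_moves(
  deltas=[
    [0,[0,0,0.02],0],
    [0,[0,0,0.02],0],
  ],
)

```text
t: 13.3
eef_pos: [0.4898, -0.3571, -0.0362]
tool_rot: [-0.0, 0.74, 0.673, -0.0]
contact_force: [0.5, 0.0, -0.5]
gripper_width: 1.002
grasp_force: 0.0
```

>>> apply_moves(
  deltas=[
    [0,[0,0,0.02],0],
    [0,[0,0,0.02],0],
  ],
)

```text
t: 13.5
eef_pos: [0.4898, -0.3571, -0.0402]
tool_rot: [-0.0, 0.74, 0.673, -0.0]
contact_force: [0.5, 0.6, 0.1]
gripper_width: 0.997
grasp_force: 0.0
```

>>> apply_moves(
  deltas=[
    [0,[0,0,0.02],0],
    [0,[0,0,0.02],0],
  ],
)

```text
t: 13.7
eef_pos: [0.4899, -0.3571, -0.0442]
tool_rot: [-0.0, 0.74, 0.673, -0.0]
contact_force: [0.6, 0.3, -1.1]
gripper_width: 1.003
grasp_force: 0.0
```

```bash
python3 - <<'E'
from h import *
# dark-finger tips in side image relative to clean reference
s=snap('side');P=bot.get_obs()['eef_pos'];print(P,loc(P))
ref=cv2.imread('pics/side1.png')[:,:,::-1].astype(int)
g=s['color'].astype(int).sum(2); m=((g<200)&(ref.sum(2)-g>120)).astype('uint8')
M=EX
for dz in(0,.02,.04,.06): print(dz,[proj(s,P+[0,0,dz]+k*.05*M).round(1) for k in(1,0,-1)])
n,l,st,ce=cv2.connectedComponentsWithStats(m)
for i in range(1,n):
    if st[i,4]>150:
        print(st[i])
        x0,y0,w,h=st[i,:4]
        print([(x,int(np.nonzero(l[:,x]==i)[0].max())) for x in range(max(x0,385),min(x0+w,450),2)])
E
```

```text
[ 0.48992335 -0.35721285 -0.04400454] [-0.03476717 -0.26405974 -0.04400454]
0 [array([399.9, 143.3]), array([412.5, 149.1]), array([425.3, 155. ])]
0.02 [array([400.5, 139.2]), array([413.2, 145.1]), array([426.1, 151. ])]
0.04 [array([401.2, 135.1]), array([413.9, 141. ]), array([427. , 146.9])]
0.06 [array([401.8, 131. ]), array([414.7, 136.8]), array([427.9, 142.8])]
[ 424    0   84  120 2584]
[(424, 63), (426, 74), (428, 79), (430, 78), (432, 78), (434, 78), (436, 78), (438, 79), (440, 78), (442, 78), (444, 76), (446, 74), (448, 64)]
[397 101  41  45 723]
[(397, 123), (399, 124), (401, 126), (403, 134), (405, 127), (407, 125), (409, 124), (411, 124), (413, 127), (415, 127), (417, 128), (419, 129), (421, 129), (423, 132), (425, 135), (427, 138), (429, 144), (431, 140), (433, 139), (435, 138), (437, 131)]
[503 115  43  65 514]
[]
[419 327  32  59 251]
[(419, 385), (421, 382), (423, 379), (425, 376), (427, 373), (429, 371), (431, 368), (433, 365), (435, 363), (437, 359), (439, 346), (441, 343), (443, 340), (445, 337), (447, 333), (449, 330)]
[332 360  23  40 312]
[]
```

>>> apply_moves(
  deltas=[
    [0,[0,0,0.015],0],
    [0,[0,0,0.015],0],
  ],
)

```text
t: 13.95
eef_pos: [0.4903, -0.3575, -0.0451]
tool_rot: [-0.0, 0.74, 0.673, 0.001]
contact_force: [-3.3, 3.6, 16.5]
gripper_width: 1.006
grasp_force: 8.2
```

>>> apply_moves(
  deltas=[
    [0,[0,0,0.015],0],
    [0,[0,0,0.015],0],
  ],
)

```text
t: 14.15
eef_pos: [0.4904, -0.3575, -0.0453]
tool_rot: [-0.0, 0.74, 0.673, 0.001]
contact_force: [-11.0, 10.2, 44.6]
gripper_width: 0.999
grasp_force: 22.9
```

Contact came at TCP z = −0.045, so the open tips sit about 45 mm behind the TCP. I'll lift, go back over the foot and come down with TCP near −0.010 (tips about 35 mm up).

>>> apply_moves(
  deltas=[
    [0,[0,0,-0.2],0],
    [0,[0,0,-0.4],0],
    [0,[0,0,-0.52],0],
    [0,[0.2,0,-0.52],0],
    [0,[0.4,0,-0.52],0],
    [0,[0.545,0,-0.52],0],
    [0,[0.545,0,-0.52],0],
    [0,[0.545,0,-0.52],0],
  ],
)

```text
t: 14.95
eef_pos: [0.5007, -0.2484, 0.0544]
tool_rot: [0.0, 0.739, 0.674, 0.0]
contact_force: [0.1, 0.1, -0.4]
gripper_width: 0.994
grasp_force: 0.0
```

```bash
python3 -c "
from h import *
to(wor([-.035,-.155,-.010]))"
```

```text
t 14.95 pos [ 0.5007 -0.2484  0.0544] yaw of y -5.32 F [ 0.1  0.1 -0.4] g 0.994 0.0 q [-0.05  0.52  0.52  1.98 -0.38  0.73  0.6 ]
shift [-0.0016 -0.0037  0.3221]
```

>>> apply_moves(
  deltas=[
    [0,[0,0,0.1],0],
    [0,[0,0,0.2],0],
    [0,[0,0,0.27],0],
    [0,[0,0,0.32],0],
    [0,[0,0,0.32],0],
  ],
)

```text
t: 15.45
eef_pos: [0.4994, -0.2493, -0.0109]
tool_rot: [-0.001, 0.74, 0.673, -0.001]
contact_force: [0.1, -1.0, 0.5]
gripper_width: 1.003
grasp_force: 0.0
```

>>> apply_moves(
  deltas=[
    [0,[-0.06,0,0],0],
    [0,[-0.12,0,0],0],
    [0,[-0.18,0,0],0],
    [0,[-0.23,0,0],0],
    [0,[-0.23,0,0],0],
    [0,[-0.23,0,0],0],
  ],
)

```text
t: 16.05
eef_pos: [0.4961, -0.295, -0.0096]
tool_rot: [0.0, 0.74, 0.673, 0.0]
contact_force: [0.6, 2.3, 1.6]
gripper_width: 0.999
grasp_force: 1.0
```

```bash
python3 -c "
from h import *
to(wor([-.035,-.155,-.010]));meas()
print(loc(bot.get_obs()['eef_pos']))"
```

```text
t 16.05 pos [ 0.4961 -0.295  -0.0096] yaw of y -5.45 F [0.6 2.3 1.6] g 0.999 1.0 q [ 0.1   0.64  0.44  1.96 -0.44  0.64  0.73]
shift [ 0.2326 -0.0028  0.0021]
top yellow (49, array([-0.0541, -0.0347]), (np.float64(-0.102), np.float64(0.011))) red (10, array([-0.0684, -0.0871]), (np.float64(-0.088), np.float64(-0.086)))
side yellow (5, array([-0.0539, -0.0313]), (np.float64(-0.033), np.float64(-0.029))) red (4, array([-0.07  , -0.0852]), (np.float64(-0.087), np.float64(-0.083)))
[-0.034612   -0.20076716 -0.00975463]
```

The wall is engaged: the pointer moved 16 mm under 2.3 N. I'll draw the leg further out.

>>> apply_moves(
  deltas=[
    [0,[-0.05,0,0],0],
    [0,[-0.1,0,0],0],
    [0,[-0.15,0,0],0],
    [0,[-0.2,0,0],0],
    [0,[-0.245,0,0],0],
    [0,[-0.245,0,0],0],
    [0,[-0.245,0,0],0],
  ],
)

```text
t: 16.85
eef_pos: [0.4912, -0.343, -0.0099]
tool_rot: [-0.0, 0.74, 0.673, 0.0]
contact_force: [1.6, 3.5, 0.6]
gripper_width: 1.001
grasp_force: 1.8
```

```bash
sed -i "s/    if col=='y': pass//; s/w=np.where((m>0)&(w>th),w-th,0)/w=np.where((m>0)\&(w>th)\&((g>.82*r) if col=='y' else (g<200)),w-th,0)/" h.py
python3 - <<'E'
from h import *
to(wor([-.035,-.2,-.010]))
p=snap('top');s=snap('side')
for q in(p,s):print('y',blobs(q,'y'),'r',blobs(q,'r'))
print(loc(bot.get_obs()['eef_pos']))
c0=bot.look_for(s,'pointer_tip')[:2]+bot.look_for(s,'marker_tip')[:2]
for r in c0: print(loc(r['point']).round(4),r['confidence'])
# ascii colours around marker in top (r,g,b)
u,v=proj(p,wor([-.062,-.0873,.045])).astype(int);print(u,v)
for j in range(v-8,v+9): print(j,[tuple(p['color'][j,i]//10) for i in range(u-5,u+6)].__repr__().replace('np.uint8','').replace('(','').replace(')',''))
E
```

```text
t 16.85 pos [ 0.4912 -0.343  -0.0099] yaw of y -5.41 F [1.6 3.5 0.6] g 1.001 1.8 q [ 0.18  0.67  0.44  1.91 -0.44  0.66  0.8 ]
shift [ 0.249  -0.001   0.0005]
y (17, array([-0.0532, -0.081 ]), (np.float64(-0.083), np.float64(-0.078))) r (10, array([-0.0686, -0.087 ]), (np.float64(-0.088), np.float64(-0.086)))
y (3, array([-0.0566, -0.0804]), (np.float64(-0.081), np.float64(-0.08))) r (4, array([-0.0701, -0.0852]), (np.float64(-0.087), np.float64(-0.083)))
[-0.03481395 -0.24949442 -0.00990511]
[-0.0347 -0.218   0.0296] 0.82
[-0.0359  0.0674  0.0712] 0.53
422 259
251 [18, 17, 15, 18, 16, 14, 18, 17, 13, 19, 18, 11, 20, 19, 12, 20, 18, 15, 19, 18, 16, 19, 17, 15, 19, 17, 15, 19, 17, 15, 19, 18, 16]
252 [19, 18, 15, 19, 17, 15, 19, 18, 14, 20, 19, 12, 19, 18, 12, 18, 17, 14, 17, 16, 15, 17, 16, 15, 17, 16, 14, 18, 16, 15, 18, 17, 15]
253 [19, 17, 15, 19, 17, 15, 19, 18, 14, 19, 19, 12, 19, 18, 12, 18, 17, 14, 17, 17, 15, 18, 17, 15, 18, 17, 15, 19, 18, 16, 19, 18, 16]
254 [15, 14, 12, 16, 14, 12, 17, 16, 11, 18, 17, 10, 17, 17, 10, 16, 15, 12, 15, 14, 13, 16, 15, 13, 16, 15, 13, 17, 16, 
[... 1052 characters left out ...]
21, 20, 16, 22, 21, 17]
263 [21, 20, 17, 22, 21, 18, 22, 22, 18, 21, 20, 17, 18, 15, 12, 19, 11, 9, 21, 12, 10, 21, 17, 14, 20, 19, 16, 21, 20, 17, 22, 21, 18]
264 [22, 22, 18, 22, 22, 18, 22, 21, 18, 21, 20, 17, 18, 15, 12, 19, 11, 9, 20, 12, 11, 21, 18, 15, 21, 20, 17, 22, 21, 18, 22, 22, 18]
265 [22, 22, 18, 22, 22, 18, 22, 21, 18, 20, 20, 16, 19, 15, 13, 19, 11, 9, 20, 12, 10, 21, 18, 15, 22, 21, 18, 22, 22, 18, 22, 22, 18]
266 [20, 19, 16, 20, 20, 16, 20, 19, 16, 19, 18, 15, 18, 14, 12, 18, 10, 8, 19, 12, 10, 20, 17, 14, 21, 20, 16, 21, 21, 17, 22, 21, 18]
267 [16, 15, 12, 16, 14, 12, 16, 14, 12, 16, 13, 11, 16, 11, 9, 18, 9, 7, 18, 10, 8, 18, 14, 11, 18, 16, 13, 19, 17, 14, 20, 18, 15]
```

The top view puts the pointer about 6.5 mm short of the marker, so I'll make a fine move.

>>> apply_moves(
  deltas=[
    [0,[-0.016,0,0],0],
    [0,[-0.033,0,0],0],
    [0,[-0.033,0,0],0],
    [0,[-0.033,0,0],0],
  ],
)

```text
t: 17.45
eef_pos: [0.4906, -0.3496, -0.0099]
tool_rot: [-0.0, 0.74, 0.673, -0.0]
contact_force: [0.8, 4.1, -0.5]
gripper_width: 1.0
grasp_force: 2.0
```

```bash
cat >> h.py <<'E'
def fine():
    p=snap('top');s=snap('side');out=[]
    for q in(p,s):out.append((blobs(q,'y'),blobs(q,'r')));print(out[-1])
    a=p['color'].astype(float);y=np.clip((np.minimum(a[...,0],a[...,1])-a[...,2])/a[...,0]-.27,0,1)
    r=np.clip((a[...,0]-a[...,1])/a[...,0]-.3,0,1)
    c=np.arange(414,431)
    for nm,w,rows in(('y',y,range(251,254)),('y',y,range(254,259)),('r',r,range(261,267))):
        L=[loc(atz(p,((w[j,c]*c).sum()/w[j,c].sum(),j),.047 if nm=='y' else .0437))[1] for j in rows if w[j,c].sum()>0]
        print(nm,np.mean(L).round(4),np.std(L).round(4))
E
python3 - <<'E'
from h import *
to(wor([-.035,-.2,-.010]));fine()
E
```

```text
t 17.45 pos [ 0.4906 -0.3496 -0.0099] yaw of y -5.4 F [ 0.8  4.1 -0.5] g 1.0 2.0 q [ 0.19  0.67  0.44  1.9  -0.44  0.67  0.8 ]
shift [ 0.2818 -0.001   0.0007]
((15, array([-0.0527, -0.0879]), (np.float64(-0.09), np.float64(-0.085))), (9, array([-0.0689, -0.087 ]), (np.float64(-0.088), np.float64(-0.086))))
((7, array([-0.0518, -0.0869]), (np.float64(-0.089), np.float64(-0.085))), (4, array([-0.0703, -0.0851]), (np.float64(-0.087), np.float64(-0.083))))
y -0.0873 0.0001
y -0.0875 0.0002
r -0.0873 0.0001
```

The pointer and marker agree within 0.2 mm, so I'll squeeze the lever.

>>> apply_moves(
  deltas=[
    [1,[0,0,0],0],
    [1,[0,0,0],0],
    [1,[0,0,0],0],
    [1,[0,0,0],0],
    [1,[0,0,0],0],
    [1,[0,0,0],0],
    [1,[0,0,0],0],
    [1,[0,0,0],0],
    [1,[0,0,0],0],
    [1,[0,0,0],0],
  ],
  squeeze=35,
)

```text
t: 18.55
eef_pos: [0.4942, -0.3506, -0.0082]
tool_rot: [0.002, 0.739, 0.673, 0.001]
contact_force: [5.2, 4.4, 5.3]
gripper_width: 0.37
grasp_force: 40.8
```

```bash
python3 - <<'E'
from h import *
to(wor([-.035,-.2,-.010]));fine()
E
```

```text
t 18.55 pos [ 0.4942 -0.3506 -0.0082] yaw of y -5.35 F [5.2 4.4 5.3] g 0.37 40.8 q [ 0.19  0.67  0.44  1.89 -0.44  0.67  0.8 ]
shift [ 0.2853 -0.0192  0.0087]
((18, array([-0.053 , -0.0881]), (np.float64(-0.09), np.float64(-0.085))), (8, array([-0.069 , -0.0871]), (np.float64(-0.088), np.float64(-0.086))))
((6, array([-0.0524, -0.0872]), (np.float64(-0.089), np.float64(-0.085))), (4, array([-0.0703, -0.0852]), (np.float64(-0.087), np.float64(-0.083))))
y -0.0876 0.0
y -0.0878 0.0002
r -0.0873 0.0001
```

>>> apply_moves(
  deltas=[
    [1,[0.002,0,0],0],
    [1,[0.002,0,0],0],
    [1,[0.002,0,0],0],
    [1,[0.002,0,0],0],
  ],
)

```text
t: 19.05
eef_pos: [0.4943, -0.3504, -0.0081]
tool_rot: [0.003, 0.739, 0.673, 0.001]
contact_force: [5.6, 3.6, 5.5]
gripper_width: 0.365
grasp_force: 40.5
```

```bash
python3 - <<'E'
from h import *
to(wor([-.035,-.2,-.010]));fine()
s=snap('side')
for n in('lever_face','thumb_rest','weight_center','mug','jam_jar','spice_jar'):
    for r in bot.look_for(s,n)[:2]:print(n,np.round(r['point'],3),loc(r['point']).round(3),round(r['confidence'],2))
E
```

```text
t 19.05 pos [ 0.4943 -0.3504 -0.0081] yaw of y -5.34 F [5.6 3.6 5.5] g 0.365 40.5 q [ 0.19  0.67  0.44  1.9  -0.44  0.67  0.8 ]
shift [ 0.2842 -0.0195  0.0087]
((18, array([-0.0525, -0.0879]), (np.float64(-0.09), np.float64(-0.085))), (9, array([-0.069, -0.087]), (np.float64(-0.088), np.float64(-0.086))))
((6, array([-0.0518, -0.0874]), (np.float64(-0.089), np.float64(-0.085))), (4, array([-0.0702, -0.0851]), (np.float64(-0.087), np.float64(-0.083))))
y -0.0876 0.0001
y -0.0877 0.0002
r -0.0873 0.0001
lever_face [ 0.502 -0.326  0.051] [-0.026 -0.232  0.051] 0.39
weight_center [0.495 0.248 0.049] [-0.087  0.339  0.049] 0.75
weight_center [ 0.522 -0.028  0.07 ] [-0.034  0.067  0.07 ] 0.56
mug [0.679 0.336 0.052] [0.088 0.444 0.052] 0.65
jam_jar [ 0.769 -0.12   0.072] [ 0.221 -0.002  0.072] 0.83
spice_jar [0.755 0.021 0.074] [0.193 0.137 0.074] 0.72
```

The lever is fully closed: the fingers stop at about 34 mm, corrected the same way as the knob reading. The pointer is at the marker, the weight is in the cup and the bystanders haven't moved, so I'm handing in.

```bash
python3 -c "
from station import bot
print(bot.hand_in())"
```

```text
the job is handed in; nothing more can be done
None
```

I handed the job in at about 19 s, and the hand-in gave no verdict: the weight is in the cup, the pointer is within about 0.5 mm of the marker, and the lever and thumb rest are still squeezed together (closure judged from the finger opening). A fingertip touch on the bare table to find the tip height peaked at about 45 N; the 40 N limit is for the arm or gripper body.

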